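Comb brass pins into a V-groove jig and clamp them

ROBOT

A 6-joint arm with a two-finger parallel gripper is mounted at the origin on the work surface. World frame = base frame: x ahead of the robot, y to its left, z up, the work surface at z = 0. Lengths are in m, angles in rad, forces in N, time in s.
With the tool pointing down it reaches from about 0.375 to 0.975 m from the base axis. Payload 3.8 kg.
Tool frame: the origin (TCP) lies at the centre of the arm's flange, where the gripper is bolted on; the fingertips stand 173 mm ahead of it and the grasp point (between the pads) lies 155 mm ahead of it; z points along the fingers, y is the direction in which the jaws open and shut (so a half turn about z gives the same grasp; the last joint's range is limited). The gripper opens to 85 mm and grips with 20 to 120 N. Pads are 22 mm wide; open, the fingers measure 114 mm over their backs; the gripper's body (76 mm by 85 mm) begins 54 mm behind the grasp point. The pads swing forward as they close: fully open they stand 13 mm farther back than shut.
Start: joints at [-1.347, 0.264, 1.604, -0, 1.274, -0.037], TCP at [0.174, -0.652, 0.405] pointing down, gripper open.
Joint ranges: [-2.63, 2.63], [-0.94, 2.18], [0.31, 2.57], [-1.31, 4.45], [0, 2.66], [-2.55, 2.55]. Speed limits (rad/s): [2.57, 2.57, 3.14, 3.14, 3.14, 3.14].

INTERFACE

Orientations are given as a rotation vector (axis times angle).
In Python, from workcell import robot gives the robot as it stands.
- The arm moves only by the shell command python3 -m handwheel 'ROWS' [OPENING] [FORCE]. ROWS is JSON, a list of rows, each a list of 6 numbers: the shift along the world's x, y, z in units of 400 mm (1.0 is 400 mm), then the turn, a rotation vector about the world's x, y, z in units of 4 degrees (1.0 is 4 degrees). A call has 1 to 5 rows; each row shifts and turns the commanded pose from where the row before left it; what a row does not reach is not made up. A row lasts 1/8 s, in which the tool goes at most 62.5 mm and 10.7 degrees, less where a joint would pass 70% of its speed; a pose out of reach is approached as far as the arm can. A call with a number of a shift or a turn outside -1 to 1 is refused whole. A call with a gripper value outside its range is refused whole. OPENING is the opening, from 0 (shut) to 1 (fully open), set as the call begins (- or left out, the last holds). The fingers move at their own pace and stop on an object; FORCE is the grip in N (left out, the last holds). Time passes only in rows, so rows that do not move let the fingers close. It gives the time, the measured TCP pose, the force and the opening at its end, in the units of the state.
- robot.read_state(): the state, without advancing time (a new reading comes with each control period).
- robot.snapshot(name): name is "side" or "top" or "wrist"; returns (picture, depth): 420x560x3 uint8, red, green, blue; 420x560 float32, m along the optical axis (not along the pixel's ray), 0 where there is no reading.
- robot.camera_info(name): a dict with "K" (3x3 intrinsics, pixels), "cam_to_world" (4x4, takes a point from camera to world coordinates); the wrist camera has in their place "mount" (4x4, takes a point from camera to tool coordinates, whose origin is the TCP and whose axes are the flange's). Camera axes: x right, y down, z forward; pixel columns grow to the right and rows downward; lengths in m; the calibration is good to about 2 mm. The wrist camera is an equidistant fisheye: a pixel r from the principal point sees the ray r / f radians off the axis. A picture is of the moment at which its call begins: read the wrist's pose just before it. camera_info takes no time and is no camera call.
- robot.job_done(): hands the job in, once; it reports no verdict.
The state is a dict: "clock": time; "joint_positions": joint angles; "qd": joint speeds; "tau": joint torques, N m; "ee_pos": TCP position; "tcp_rot": TCP orientation; "ft_force": force on the tool from outside, world axes, zero at the start; "torque": the same for the moment, N m; "gripper_width": finger opening in m.
Only numpy, scipy, OpenCV 4.12 (cv2) and the standard library are available. Lean on these libraries where they do the work, as an engineer would, in place of code of your own. Each camera call takes 0.05 s, during which the arm holds its last target. There are 200 camera calls.

TASK

Comb the three loose brass pins with the rake, without touching them with the gripper, until each lies settled lengthwise in a groove of the jig. Then push the toggle clamp's handle fully down so that its bar locks onto the pins. Leave the rake standing on its tines on the bench, clear of the jig, and do not disturb the jar, hammer and steel block.

Things in the scene. Friction and masses are not known exactly. Their poses are not given: they have to be found in the camera images.
- jig: aluminium jig fixed to the bench, base 150 (x) by 212 (y) mm. Origin: centre of its groove field, on the bench surface (z = 0); x runs along the grooves away from the robot, y across them. Steel end walls at x = +-68 mm, 6 thick, 36 high; no walls on the two y sides: pins can be pushed out there, and the rake can come in over them. A toggle clamp stands at the +x end
- groove_mid (a point): bottom of the jig's middle groove, 8 mm above the bench, jig's axes. Seven 90-degree V grooves, 130 mm long, lie at jig y = -78, -52, -26, 0, 26, 52, 78 mm, all bottoms at 8 mm; ridge crests 21 mm above the bench at y = +-13, 39, 65, 91 mm
- rod_a_mid (a point): loose polished brass pin, 110 mm long, 12 mm diameter with round ends, about 0.1 kg; this point is its centre, x runs along it. Lying across the ridges its centre is up to about 27 mm above the bench or one end has dipped; settled in a groove its centre is 16.5 mm and its top 22.5 mm above the bench. All three pins are alike
- rod_b_mid (a point): loose polished brass pin, 110 mm long, 12 mm diameter with round ends, about 0.1 kg; this point is its centre, x runs along it. Lying across the ridges its centre is up to about 27 mm above the bench or one end has dipped; settled in a groove its centre is 16.5 mm and its top 22.5 mm above the bench. All three pins are alike
- rod_c_mid (a point): loose polished brass pin, 110 mm long, 12 mm diameter with round ends, about 0.1 kg; this point is its centre, x runs along it. Lying across the ridges its centre is up to about 27 mm above the bench or one end has dipped; settled in a groove its centre is 16.5 mm and its top 22.5 mm above the bench. All three pins are alike
- rod_a: the pin of point rod_a_mid (origin the same)
- rod_b: the pin of point rod_b_mid (origin the same)
- rod_c: the pin of point rod_c_mid (origin the same)
- rake_mid (a point): hand rake like a stiff brush, 0.25 kg, standing on its tines: this point is its centre, 38 mm above the tine tips. Steel plate 120 (x) by 36 (y) mm, 26 to 36 mm above the tine tips; on top a wooden grip bar 80 (x) by 16 (y) mm, from 36 to 76 mm above the tine tips, to be pinched across y
- rake: the same rake; origin between the tine tips, axes as rake_mid. Two rows of eight 6 mm steel tines, rows at y = +-12 mm, each about 110 mm long along x. Drawn along its y, a row pushes pins parallel to itself
- clamp_handle (a joint): angle of the toggle clamp's handle, rad: 0 open (leaning 0.35 rad from upright towards the jig's +x), 1.15 fully down against its stop (nearly level, pointing to +x). A spring resists with up to about 10 N at the grip point until it goes over centre at about 0.7; beyond that it is pulled down and stays down by itself
- handle_pivot (a point): pivot axis of the handle: on the jig at x = 116, y = 0, z = 40 mm; the axis runs along the jig's y. Axes as the jig's
- handle_grip (a point): point on the handle's axis 80 mm from its pivot, 12 mm short of its end; round black sleeve 18 mm in diameter from 30 to 92 mm from the pivot; its z points outward along the handle
- hold_bar: rubber-faced clamp bar 164 mm long (across all grooves), 16 mm wide, sprung, on an arm hinged on the jig at x = 84, z = 45 mm. Open it stands raised about 80 mm above that hinge, its face towards the grooves about 60 mm from the jig's origin in x; closed it lies across the grooves at x = 4 mm and presses the pins. Origin: on the arm, 80 mm from the hinge
- jar_mid (a point): bystander: glass jar with a steel lid, 60 mm diameter, 75 mm high; point at its centre
- hammer_mid (a point): bystander: hammer about 200 mm long lying on the bench; point near its middle
- bench_block_mid (a point): bystander: flat steel block 80 by 80 by 22 mm; point at its centre
Things that resemble listed ones, but are neither listed nor needed, are in the scene too. Leave any green or purple look-alike of the rake alone.

How it is judged:
On the way, in this order (a step that is already met when the one before it is completed fails the run):
1. all three pins lie settled in grooves (z of rod_a_mid in the frame of jig between 0.0135 and 0.0195 m and angle between the x axis of each of rod_a_mid, rod_b_mid, rod_c_mid and the x axis of jig, either way round below 0.06 rad and y of rod_a_mid in the frame of jig between -0.086 and 0.086 m and x of rod_a_mid in the frame of jig between -0.025 and 0.025 m and z of rod_b_mid in the frame of jig between 0.0135 and 0.0195 m and y of rod_b_mid in the frame of jig between -0.086 and 0.086 m and x of rod_b_mid in the frame of jig between -0.025 and 0.025 m and z of rod_c_mid in the frame of jig between 0.0135 and 0.0195 m and y of rod_c_mid in the frame of jig between -0.086 and 0.086 m and x of rod_c_mid in the frame of jig between -0.025 and 0.025 m and value of joint clamp_handle below 0.4 rad), for 0.2 s.
2. the clamp handle is down past centre (value of joint clamp_handle above 1.08 rad), for 0.2 s.
At the end, for the whole second after the job is handed in: Each pin in a groove (centre 13.5-19.5 mm up, within 0.06 rad of it, within 86 mm across and 25 mm along of the jig origin); handle over 1.08 rad, bar pressing each pin over 0.5 N; rake at rest, upright within 0.15 rad on the bench, not touching the jig, over 90 mm from its origin (z of rod_a_mid in the frame of jig between 0.0135 and 0.0195 m and angle between the x axis of each of rod_a_mid, rod_b_mid, rod_c_mid and the x axis of jig, either way round below 0.06 rad and y of rod_a_mid in the frame of jig between -0.086 and 0.086 m and x of rod_a_mid in the frame of jig between -0.025 and 0.025 m and z of rod_b_mid in the frame of jig between 0.0135 and 0.0195 m and y of rod_b_mid in the frame of jig between -0.086 and 0.086 m and x of rod_b_mid in the frame of jig between -0.025 and 0.025 m and z of rod_c_mid in the frame of jig between 0.0135 and 0.0195 m and y of rod_c_mid in the frame of jig between -0.086 and 0.086 m and x of rod_c_mid in the frame of jig between -0.025 and 0.025 m and contact force between hold_bar and rod_a above 0.5 N and contact force between hold_bar and rod_b above 0.5 N and contact force between hold_bar and rod_c above 0.5 N and value of joint clamp_handle above 1.08 rad and linear speed of each of rod_a, rod_b, rod_c, rake below 0.02 m/s and angle between rake's own z axis and vertical below 0.15 rad and height (world z) of rake_mid between 0.03 and 0.05 m and horizontal distance between rake and jig above 0.09 m and contact force between rake and jig below 0.2 N).
It fails at once if the gripper or arm touches a pin (contact force between any of the fingers, the arm and rod_a above 0.5 N or contact force between any of the fingers, the arm and rod_b above 0.5 N or contact force between any of the fingers, the arm and rod_c above 0.5 N).
It fails at once if a bystander (jar, hammer, steel block) is moved by more than 30 mm (distance of any of jar_mid, hammer_mid, bench_block_mid from where it was at the start of the episode above 0.03 m).
It also fails if it takes over 61 s, if anything falls off the work surface, if the arm or the gripper's body presses on something with over 40 N, if the wrist force passes 120 N, or if a joint passes its speed limit or range.

## Working session

There is one attempt and no reset: what is moved stays moved. The work goes in short steps, Python scripts to look and compute and a shell command to move; the robot and the scene stay as the last step left them, time stands still between calls to the robot, and variables do not carry over. Pictures are saved under pics/ and viewed, about 8 in all and at most 12, crops included, and the job is handed in when it is done.

```bash
mkdir -p pics; cat > h.py <<'E'
import numpy as np, cv2
from workcell import robot
def snap(name,fn=None):
    im,d=robot.snapshot(name); 
    if fn: cv2.imwrite('pics/'+fn,im[:,:,::-1])
    return im,d
def cloud(name,d):
    c=robot.camera_info(name);K=np.array(c['K']);T=np.array(c['cam_to_world'])
    v,u=np.mgrid[:d.shape[0],:d.shape[1]]
    P=np.stack([(u-K[0,2])/K[0,0]*d,(v-K[1,2])/K[1,1]*d,d],-1)
    return P@T[:3,:3].T+T[:3,3]
def ray(name,u,v,z):
    c=robot.camera_info(name);K=np.array(c['K']);T=np.array(c['cam_to_world'])
    r=T[:3,:3]@np.array([(u-K[0,2])/K[0,0],(v-K[1,2])/K[1,1],1]);o=T[:3,3]
    return o+r*(z-o[2])/r[2]
E
python3 - <<'E'
from h import *
for n in('top','side'):
    im,d=snap(n,n+'0.png'); np.save(n+'0.npy',d); print(n,np.round(robot.camera_info(n)['cam_to_world'],3).tolist(),np.array(robot.camera_info(n)['K']).tolist(),(d>0).mean())
print(robot.read_state())
E
```

```text
top [[0.005, -0.996, 0.085, 0.378], [-1.0, -0.004, 0.002, -0.002], [-0.002, -0.085, -0.996, 1.615], [0.0, 0.0, 0.0, 1.0]] [[528.3225264871991, 0.0, 274.5475532670829], [0.0, 528.3225264871991, 211.3329881060273], [0.0, 0.0, 1.0]] 0.9959523809523809
side [[0.785, -0.336, 0.52, 0.042], [-0.619, -0.425, 0.661, -0.625], [-0.001, -0.841, -0.542, 0.593], [0.0, 0.0, 0.0, 1.0]] [[398.315745321243, 0.0, 280.17811447229866], [0.0, 398.315745321243, 213.1747692387704], [0.0, 0.0, 1.0]] 0.9961437074829932
{'clock': 0.1, 'joint_positions': array([-1.34688461e+00,  2.64671355e-01,  1.60527105e+00,  3.27731346e-05,
        1.27368887e+00, -3.69026028e-02]), 'qd': array([ 0.00055798, -0.00048653, -0.00285692,  0.0009024 , -0.00190953,
        0.00012353]), 'tau': array([-8.47191245e-05, -5.16707718e+01, -3.68589950e+01, -4.58781813e-06,
        6.28659895e-03, -9.02941593e-06]), 'ee_pos': array([ 0.17399148, -0.65186025,  0.40347236]), 'tcp_rot': array([-3.11290406e+00, -4.08246667e-01,  2.49834164e-04]), 'ft_force': array([ 1.24888749, -0.00186436,  0.30554304]), 'torque': array([-0.01015559,  0.0314376 ,  0.03783233]), 'gripper_width': 0.08549834396625118}
```

View pics/top0.png

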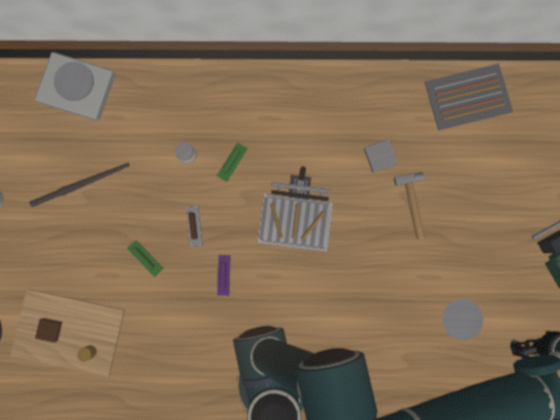

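View pics/side0.png

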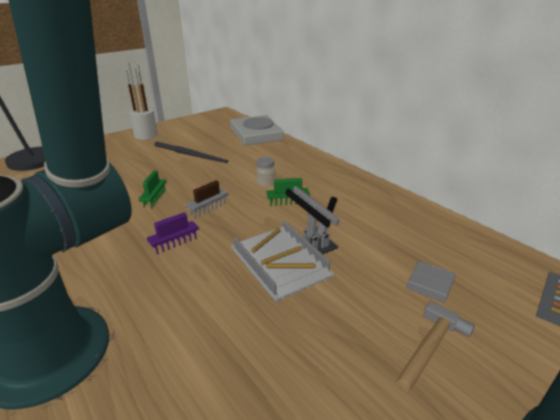

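The top view shows the jig at about (296,222), with three brass pins at (276,222), (296,220) and (313,224). The clamp handle is at (303,173). The real rake, grey plate with a brown grip, is at (195,226), and the green and purple look-alikes are nearby. The side view agrees: rake (208,198), pins around (280,252), handle (332,210).

```bash
python3 - <<'E'
from h import *
im=cv2.imread('pics/top0.png');d=np.load('top0.npy');P=cloud('top',d)
hsv=cv2.cvtColor(im,cv2.COLOR_BGR2HSV)
side=cv2.imread('pics/side0.png');ds=np.load('side0.npy');Ps=cloud('side',ds);hs=cv2.cvtColor(side,cv2.COLOR_BGR2HSV)
# height-based mask in jig area
def rect(m,n,z):
    c,_=cv2.findContours(m.astype(np.uint8),cv2.RETR_EXTERNAL,cv2.CHAIN_APPROX_NONE)
    for k in sorted(c,key=cv2.contourArea)[::-1][:n]:
        r=cv2.boxPoints(cv2.minAreaRect(k)); w=np.array([ray('top',*p,z)[:2] for p in r])
        print(cv2.contourArea(k),w.mean(0).round(4),(np.linalg.norm(w[1]-w[0])*1e3).round(),(np.linalg.norm(w[2]-w[1])*1e3).round(),np.degrees(np.arctan2(*(w[1]-w[0])[::-1])).round(1),r.mean(0))
print('bench z',np.median(P[300:350,150:220,2]))
jm=np.zeros(d.shape,bool);jm[185:255,250:340]=1
sat=hsv[:,:,1]
print('jig');rect(jm&(sat<50)&(P[:,:,2]>-0.01),2,.015)
print('pins');rect(jm&(sat>90)&(P[:,:,2]>.012),5,.027)
rm=np.zeros(d.shape,bool);rm[195:255,180:210]=1
print('rake plate');rect(rm&(P[:,:,2]>.02),1,.036);print('bar');rect(rm&(P[:,:,2]>.055),1,.076)
print('side heights rake', )
sm=(abs(Ps[:,:,0]-.37)<.08)&(abs(Ps[:,:,1]-.235)<.07)&(Ps[:,:,2]>.015)
q=Ps[sm];print(q.mean(0),np.percentile(q[:,2],[5,50,98]));t=q[q[:,2]>.066];print('top pts',t.mean(0),t.min(0),t.max(0), cv2.minAreaRect((t[:,:2]*1000).astype(np.float32)))
x0,y0=245,160
cr=np.hstack([cv2.resize(im[160:260,250:345],None,fx=4.2,fy=4.2,interpolation=cv2.INTER_CUBIC),cv2.resize(side[175:305,225:345],(380,420),interpolation=cv2.INTER_CUBIC)])
cv2.imwrite('pics/crop1.png',cr)
E
```

```text
bench z 0.0008385862221744755
jig
3687.5 [ 0.504  -0.0632] 193.0 212.0 -6.7 [295.77698 215.28462]
0.0 [ 0.5715 -0.0273] 0.0 0.0 0.0 [284. 193.]
pins
64.0 [ 0.4725 -0.1127] 103.0 8.0 -38.6 [312.3171  225.35367]
56.5 [ 0.4879 -0.0035] 9.0 100.0 -73.3 [276.09393 220.11945]
54.0 [ 0.487  -0.0616] 101.0 8.0 -7.0 [295.37695 220.48465]
0.5 [0.576  0.0062] 12.0 6.0 -89.7 [273. 191.]
0.0 [ 0.5921 -0.1814] 0.0 0.0 0.0 [335. 186.]
rake plate
448.0 [0.4692 0.2438] 40.0 121.0 -83.7 [193.44934 225.7685 ]
bar
139.5 [0.469 0.241] 19.0 78.0 -83.4 [192.28049 225.02438]
side heights rake
[0.4307172  0.22940596 0.04384737] [0.02226824 0.03615975 0.07555145]
top pts [0.4383177  0.23337663 0.07228138] [0.42860394 0.2273134  0.06623549] [0.44926721 0.24293287 0.07670043] ((438.8354187011719, 235.29608154296875), (15.660863876342773, 20.574445724487305), 88.92900085449219)
```

View pics/crop1.png

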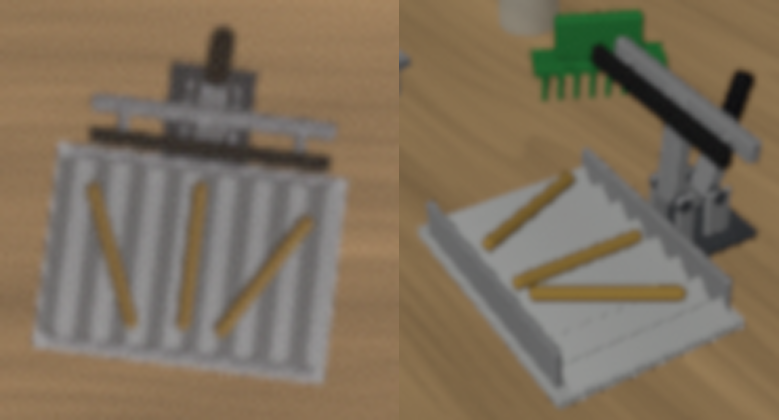

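```bash
python3 -m handwheel '[[0.06,0.134,0,0,0,-0.5],[0.06,0.134,0,0,0,-0.5],[0.06,0.134,0,0,0,-0.5],[0.06,0.134,0,0,0,-0.5],[0.06,0.134,0,0,0,0]]' 1; python3 -m handwheel '[[0.06,0.134,0,0,0,0],[0.06,0.134,0,0,0,0],[0.06,0.134,0,0,0,0],[0.06,0.134,0,0,0,0],[0.06,0.134,0,0,0,0]]'; python3 -m handwheel '[[0.06,0.1,0,0,0,0],[0,0,0,0,0,0]]'
cat >> h.py <<'E'
from scipy.spatial.transform import Rotation as R
def wsnap(fn):
    s=robot.read_state(); im,d=snap('wrist',fn)
    T=np.eye(4);T[:3,:3]=R.from_rotvec(s['tcp_rot']).as_matrix();T[:3,3]=s['ee_pos']
    T=T@np.array(robot.camera_info('wrist')['mount']); np.savez('pics/'+fn[:-4],T=T,d=d); return im,d,T
KW=np.array(robot.camera_info('wrist')['K'])
def wrays(uv,T):
    uv=np.atleast_2d(np.asarray(uv,float)); x=(uv-KW[:2,2])/KW[[0,1],[0,1]]; r=np.linalg.norm(x,axis=1,keepdims=True)
    return np.hstack([x*np.sinc(r/np.pi),np.cos(r)])@T[:3,:3].T   # sin(r)/r
def wplane(uv,T,z):
    r=wrays(uv,T); return T[:3,3]+r*((z-T[2,3])/r[:,2])[:,None]
def wcloud(d,T):
    v,u=np.mgrid[:d.shape[0],:d.shape[1]]; uv=np.stack([u,v],-1).reshape(-1,2)
    r=wrays(uv,T); zc=r@T[:3,2]; return (T[:3,3]+r*(d.ravel()/zc)[:,None]).reshape(*d.shape,3)
E
python3 - <<'E'
from h import *
im,d,T=wsnap('w1.png'); print(T.round(3).tolist(),KW[0,0],robot.read_state()['ee_pos'],robot.read_state()['tcp_rot'],np.array(robot.camera_info('wrist')['mount']).round(3).tolist())
E
```

```text
clock: 0.72
ee_pos: [0.2943, -0.3823, 0.4042]
tcp_rot: [-3.135, -0.189, -0.0]
ft_force: [0.6, 0.3, 0.2]
gripper_width: 0.0854
clock: 1.35
ee_pos: [0.4142, -0.1143, 0.4045]
tcp_rot: [3.136, 0.19, 0.0]
ft_force: [1.3, 0.3, -0.2]
gripper_width: 0.0855
clock: 1.6
ee_pos: [0.4388, -0.0737, 0.4044]
tcp_rot: [-3.135, -0.198, 0.0]
ft_force: [0.2, -0.4, -0.9]
gripper_width: 0.0856
[[0.126, -0.947, -0.296, 0.515], [-0.992, -0.12, -0.036, -0.064], [-0.002, 0.299, -0.954, 0.374], [0.0, 0.0, 0.0, 1.0]] 325.19226210127806 [ 0.43821052 -0.07494781  0.40424916] [ 3.13546163e+00  1.95960455e-01 -1.75204466e-03] [[-0.0, -0.954, -0.298, 0.077], [1.0, -0.0, -0.001, 0.0], [0.001, -0.298, 0.954, 0.03], [0.0, 0.0, 0.0, 1.0]]
```

View pics/w1.png

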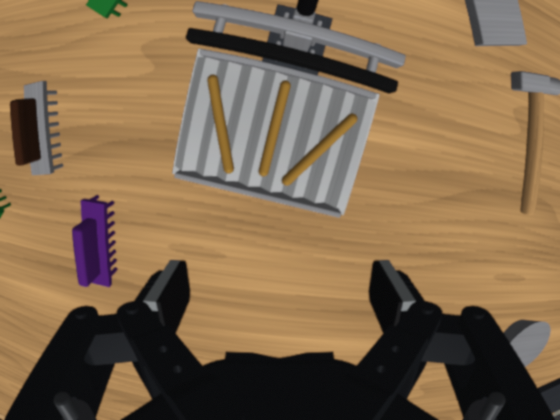

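The wrist view shows the whole jig with corners near (198,50), (378,95), (342,213) and (176,175). The pins are at (221,123), (275,128) and (319,150), and the rake is at (35,128). Next I measure these.

```bash
python3 - <<'E'
from h import *
im=cv2.imread('pics/w1.png');f=np.load('pics/w1.npz');T,d=f['T'],f['d'];P=wcloud(d,T)
hsv=cv2.cvtColor(im,cv2.COLOR_BGR2HSV);H,S,V=hsv.transpose(2,0,1)
print('bench',np.median(P[225:250,200:350,2]))
X=P[...,0];Y=P[...,1];Z=P[...,2]
roi=(X>.38)&(X<.57)&(Y>-.2)&(Y<.08)
# near wall top
m=np.zeros(d.shape,np.uint8);cv2.fillPoly(m,[np.array([[165,30],[395,80],[345,225],[165,185]])],1)
jg=(m>0)&(Z>.006)&(Z<.042)&(S<60)
q=P[jg];
a=np.radians(-6.7);
for _ in range(1):
    r=cv2.minAreaRect((q[:,:2]*1000).astype(np.float32));print('jig rect by cloud',r)
w=P[(m>0)&(Z>.029)&(Z<.042)&(S<60)];
for lo,hi in((.38,.45),(.5,.6)):
    k=w[(w[:,0]>lo)&(w[:,0]<hi)];print('wall',len(k),cv2.minAreaRect((k[:,:2]*1000).astype(np.float32)),np.median(k[:,2]))
pm=((m>0)&(S>110)&(H>8)&(H<30)&(Z>.015)).astype(np.uint8)
c,_=cv2.findContours(pm,cv2.RETR_EXTERNAL,cv2.CHAIN_APPROX_NONE)
for k in c:
    if cv2.contourArea(k)<100: continue
    mm=np.zeros_like(pm);cv2.drawContours(mm,[k],-1,1,-1);p=P[mm>0];
    b=(wplane(k[:,0,:],T,.027)[:,:2]*1000).astype(np.float32);r=cv2.minAreaRect(b)
    bx=cv2.boxPoints(r);e=max([bx[1]-bx[0],bx[2]-bx[1]],key=np.linalg.norm);e=e*np.sign(e[0]);u=e/np.linalg.norm(e)
    s=(p[:,:2]*1000-np.array(r[0]))@u
    print('pin',np.round(r[0],1),np.round(r[1],1),np.degrees(np.arctan2(u[1],u[0])).round(1),'topz: -x',[np.percentile(p[(s>a)&(s<a+15),2],90).round(4) for a in(-50,-20,5,35)])
# rake bar
bm=((H<15)&(V<90)&(Z>.055)&(Z<.09)&(Y>.15)&(X>.38)&(X<.56))
p=P[bm];print('bar',len(p),np.percentile(p[:,2],[5,50,95]));t=p[p[:,2]>.071];print(cv2.minAreaRect((t[:,:2]*1000).astype(np.float32)))
pl=P[(S<60)&(Z>.028)&(Z<.042)&(Y>.17)&(Y<.3)&(X>.38)&(X<.56)];print('plate',len(pl),cv2.minAreaRect((pl[:,:2]*1000).astype(np.float32)),np.median(pl[:,2]))
E
```

```text
bench 0.0007644543615332178
jig rect by cloud ((487.50262451171875, -60.72840118408203), (212.291748046875, 153.54173278808594), 83.10315704345703)
wall 1138 ((433.45770263671875, -54.806800842285156), (189.31155395507812, 38.07027816772461), 83.06346130371094) 0.0365056003770817
wall 1148 ((524.2666015625, -65.88068389892578), (189.65428161621094, 63.78883361816406), 83.06231689453125) 0.03663039321867839
pin [ 474.7 -112.8] [ 10.6 107.5] -38.4 topz: -x [np.float64(0.0338), np.float64(0.0339), np.float64(0.034), np.float64(0.0338)]
pin [490.1 -61.5] [ 10.  104.9] -7.1 topz: -x [np.float64(0.0238), np.float64(0.0239), np.float64(0.0238), np.float64(0.0238)]
pin [488.7  -3.4] [107.8  10.8] 16.2 topz: -x [np.float64(0.0338), np.float64(0.0338), np.float64(0.034), np.float64(0.0338)]
bar 1157 [0.05683316 0.07221678 0.07760281]
((470.9359130859375, 240.58917236328125), (77.42127227783203, 14.860882759094238), 6.231997966766357)
plate 1370 ((470.9979248046875, 242.02024841308594), (119.143310546875, 37.58207702636719), 7.299501419067383) 0.03682439951722552
```

```bash
python3 -m handwheel '[[0.014,0.132,0,0,0,-0.2],[0.014,0.132,0,0,0,0],[0.014,0.132,0,0,0,0],[0.014,0.132,0,0,0,0],[0.014,0.132,0,0,0,0]]'; python3 -m handwheel '[[0.012,0.132,0,0,0,0],[0,0,-0.1,0,0,0],[0,0,-0.1,0,0,0],[0,0,0,0,0,0]]'
python3 - <<'E'
from h import *
im,d,T=wsnap('w2.png'); s=robot.read_state(); print(s['ee_pos'],2*np.degrees(np.arctan(s['tcp_rot'][1]/s['tcp_rot'][0]))-90)
P=wcloud(d,T);hsv=cv2.cvtColor(im,cv2.COLOR_RGB2HSV);H,S,V=hsv.transpose(2,0,1);Z=P[...,2]
m=(Z>.069)&(Z<.085)&(abs(P[...,0]-.471)<.07)&(abs(P[...,1]-.241)<.035)&(H<20)&(S>60)
t=P[m];print(len(t),np.median(t[:,2]),cv2.minAreaRect((t[:,:2]*1000).astype(np.float32)))
E
```

```text
clock: 2.28
ee_pos: [0.4662, 0.1879, 0.4045]
tcp_rot: [3.136, 0.165, 0.0]
ft_force: [0.3, 0.1, -0.2]
gripper_width: 0.0851
clock: 2.78
ee_pos: [0.4694, 0.2386, 0.3207]
tcp_rot: [3.133, 0.166, -0.013]
ft_force: [0.3, -0.7, -0.8]
gripper_width: 0.0855
[0.47048179 0.23913432 0.32327071] -83.94679626828112
2153 0.07657006379150127 ((471.3211364746094, 243.1279296875), (78.98409271240234, 14.375152587890625), 7.40599250793457)
```

View pics/w2.png

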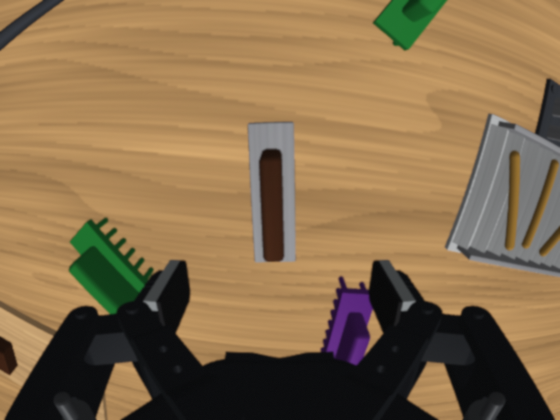

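The rake (272,205) sits centred between the open fingers, with the green and purple look-alikes clear of the finger paths. I go down and grip.

```bash
python3 -m handwheel '[[0.002,0.005,-0.09,0,0,0.2],[0,0,-0.09,0,0,0],[0,0,-0.09,0,0,0],[0,0,0,0,0,0]]'; python3 -m handwheel '[[0,0,0,0,0,0],[0,0,0,0,0,0],[0,0,0,0,0,0],[0,0,0,0,0,0],[0,0,0,0,0,0]]' 0 70;  python3 -m handwheel '[[0,0,0,0,0,0],[0,0,0,0,0,0]]'
```

```text
clock: 3.32
ee_pos: [0.4714, 0.2416, 0.216]
tcp_rot: [3.135, 0.188, -0.005]
ft_force: [-0.3, 0.4, 0.7]
gripper_width: 0.0851
clock: 3.95
ee_pos: [0.4721, 0.2429, 0.2177]
tcp_rot: [-3.135, -0.19, -0.002]
ft_force: [-1.1, -0.5, 5.8]
gripper_width: 0.0145
clock: 4.2
ee_pos: [0.4721, 0.2429, 0.2177]
tcp_rot: [-3.135, -0.191, -0.002]
ft_force: [-0.7, -0.8, 6.5]
gripper_width: 0.0152
```

```bash
python3 -m handwheel '[[0,0,0.12,0,0,0],[0.017,-0.12,0,0,0,-0.87],[0.017,-0.12,0,0,0,-0.87],[0.017,-0.12,0,0,0,-0.87],[0.017,-0.12,0,0,0,-0.87]]'; python3 -m handwheel '[[0,0,0,0,0,0],[0,0,0,0,0,0],[0,0,0,0,0,0]]'
python3 - <<'E'
from h import *
snap('side','s1.png'); im,d,T=wsnap('w3.png'); s=robot.read_state(); print(s['ee_pos'],s['ft_force'],2*np.degrees(np.arctan(s['tcp_rot'][1]/s['tcp_rot'][0])))
a=cv2.imread('pics/s1.png')[130:330,170:370];b=cv2.imread('pics/w3.png')
cv2.imwrite('pics/c3.png',np.hstack([cv2.resize(a,(420,420)),b])[:, :980][:, ::1]); i=cv2.imread('pics/c3.png'); cv2.imwrite('pics/c3.png',cv2.resize(i,(800,343)))
E
```

```text
clock: 4.82
ee_pos: [0.4983, 0.0493, 0.264]
tcp_rot: [3.136, -0.194, -0.002]
ft_force: [0.7, 0.2, -2.9]
gripper_width: 0.0154
clock: 5.2
ee_pos: [0.4985, 0.0516, 0.2643]
tcp_rot: [-3.136, 0.189, 0.001]
ft_force: [0.0, 0.2, -2.6]
gripper_width: 0.0149
[0.49862953 0.05168035 0.26449953] [-0.07916604  0.61342355 -2.64363066] -6.871181485086355
```

View pics/c3.png

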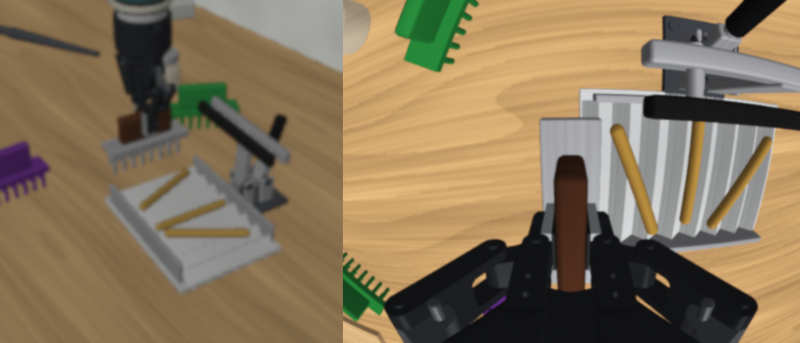

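The rake hangs level and square to the jig, with its leading row outside the +y pin. I lower the tips to about 24 mm and sweep.

```bash
python3 -m handwheel '[[0,0,-0.028,0,0,0],[0,0,-0.0285,0,0,0],[0,0,0,0,0,0],[0,0,0,0,0,0]]'; for i in 1 ; do python3 -m handwheel '[[-0.0018,-0.0149,0,0,0,0],[-0.0018,-0.0149,0,0,0,0],[-0.0018,-0.0149,0,0,0,0],[-0.0018,-0.0149,0,0,0,0],[-0.0018,-0.0149,0,0,0,0]]'; python3 -m handwheel '[[-0.0018,-0.0149,0,0,0,0],[-0.0018,-0.0149,0,0,0,0],[-0.0018,-0.0149,0,0,0,0],[-0.0018,-0.0149,0,0,0,0],[0,0,0,0,0,0]]'; done
python3 - <<'E'
from h import *
im,d,T=wsnap('w4.png'); print(robot.read_state()['ee_pos'])
E
```

```text
clock: 5.8
ee_pos: [0.4988, 0.0506, 0.2417]
tcp_rot: [3.136, -0.191, -0.001]
ft_force: [-0.2, -0.8, -2.8]
gripper_width: 0.0152
clock: 6.42
ee_pos: [0.4952, 0.0203, 0.2421]
tcp_rot: [3.136, -0.191, 0.0]
ft_force: [-0.6, 0.2, -2.4]
gripper_width: 0.0152
clock: 7.05
ee_pos: [0.4923, -0.0034, 0.2421]
tcp_rot: [3.136, -0.192, -0.0]
ft_force: [0.4, -0.8, -3.1]
gripper_width: 0.0149
[ 0.49235649 -0.00320258  0.24207481]
```

View pics/w4.png

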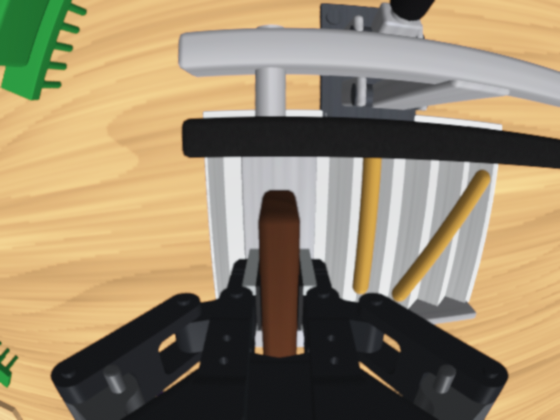

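The rake now covers the left pin (rake at (280,200)); the other two are untouched. I finish the stroke, lift, and check by measurement.

```bash
python3 -m handwheel '[[-0.0018,-0.0149,0,0,0,0],[-0.0018,-0.0149,0,0,0,0],[-0.0018,-0.0149,0,0,0,0],[0,0,0,0,0,0],[0,0,0,0,0,0]]'; python3 -m handwheel '[[0,0,0.08,0,0,0],[0.0145,0.12,0.08,0,0,0],[0.0145,0.12,0,0,0,0],[0,0,0,0,0,0],[0,0,0,0,0,0]]'
cat >> h.py <<'E'
J0=np.array([487.5,-60.7]);ja=np.radians(-6.9)
def pins(P,im,show=True):
    H,S,V=cv2.cvtColor(im,cv2.COLOR_RGB2HSV).transpose(2,0,1)
    q=P[...,:2]*1000-J0; jx=q@[np.cos(ja),np.sin(ja)]; jy=q@[-np.sin(ja),np.cos(ja)]
    pm=((abs(jx)<75)&(abs(jy)<115)&(S>105)&(H>8)&(H<30)&(P[...,2]>.014)&(P[...,2]<.05)).astype(np.uint8)
    c,_=cv2.findContours(pm,cv2.RETR_EXTERNAL,cv2.CHAIN_APPROX_NONE)
    for k in c:
        mm=np.zeros_like(pm);cv2.drawContours(mm,[k],-1,1,-1);mm=(mm&pm)>0
        if mm.sum()<40: continue
        g=np.stack([jx[mm],jy[mm]],1).astype(np.float32);r=cv2.minAreaRect(g);bx=cv2.boxPoints(r);e=max([bx[1]-bx[0],bx[2]-bx[1]],key=np.linalg.norm);e=e*np.sign(e[0])
        s=g[:,0];z=P[mm][:,2]
        print('pin jig xy',np.round(r[0],1),'size',np.round(r[1]),'ang',np.degrees(np.arctan2(e[1],e[0])).round(1),'topz',[np.percentile(z[s<np.percentile(s,20)],85).round(4),np.percentile(z,85).round(4),np.percentile(z[s>np.percentile(s,80)],85).round(4)])
E
python3 - <<'E'
from h import *
for n in('top','side'):
    im,d=snap(n,n+'5.png'); print(n);pins(cloud(n,d),im)
im,d,T=wsnap('w5.png');print('w');pins(wcloud(d,T),im)
print(robot.read_state()['ee_pos'])
E
```

```text
clock: 7.72
ee_pos: [0.4902, -0.021, 0.2421]
tcp_rot: [-3.136, 0.192, 0.0]
ft_force: [0.7, 0.4, -3.4]
gripper_width: 0.0147
clock: 8.35
ee_pos: [0.5015, 0.0753, 0.3057]
tcp_rot: [3.135, -0.189, -0.001]
ft_force: [0.9, -0.3, -1.6]
gripper_width: 0.0151
top
pin jig xy [ -7.9 -53.6] size [  7. 101.] ang -32.1 topz [np.float64(0.0374), np.float64(0.0373), np.float64(0.0373)]
pin jig xy [ 1.4 -0.9] size [98.  7.] ang 0.3 topz [np.float64(0.0268), np.float64(0.0264), np.float64(0.0266)]
pin jig xy [-6.8 51.1] size [  7. 100.] ang -0.5 topz [np.float64(0.0259), np.float64(0.0265), np.float64(0.0274)]
side
pin jig xy [ -7.8 -34.5] size [ 84. 102.] ang -11.6 topz [np.float64(0.0314), np.float64(0.0313), np.float64(0.0309)]
pin jig xy [-7.9 46.9] size [100.   8.] ang 0.1 topz [np.float64(0.0223), np.float64(0.0219), np.float64(0.0216)]
w
pin jig xy [ -9.1 -55.9] size [ 23. 107.] ang -31.7 topz [np.float64(0.0334), np.float64(0.0333), np.float64(0.0332)]
pin jig xy [-3.8 51.8] size [ 13. 107.] ang -0.6 topz [np.float64(0.0235), np.float64(0.0234), np.float64(0.0234)]
pin jig xy [ 1.6 -0.7] size [ 14. 103.] ang -0.3 topz [np.float64(0.0232), np.float64(0.0233), np.float64(0.0233)]
[0.50149076 0.07429539 0.30552425]
```

Left pin is settled in the y=+52 groove. Next is the right pin, from the -y side. The rake crosses pulled back towards the robot to stay clear of the raised clamp bar.

```bash
python3 -m handwheel '[[-0.062,0.0075,0,0,0,0],[-0.0147,-0.1235,0,0,0,0],[-0.0147,-0.1235,0,0,0,0],[-0.0147,-0.1235,0,0,0,0],[-0.0147,-0.1235,0,0,0,0]]'; python3 -m handwheel '[[-0.0147,-0.1235,0,0,0,0],[0.062,-0.0075,0,0,0,0],[0,0,-0.08,0,0,0],[0,0,-0.08,0,0,0],[0,0,0,0,0,0]]';python3 -m handwheel '[[0,0,0,0,0,0],[0,0,0,0,0,0]]'
```

```text
clock: 9.12
ee_pos: [0.4526, -0.1218, 0.306]
tcp_rot: [3.136, -0.193, 0.0]
ft_force: [1.2, 0.6, -2.2]
gripper_width: 0.015
clock: 9.75
ee_pos: [0.4701, -0.172, 0.2391]
tcp_rot: [-3.133, 0.194, 0.011]
ft_force: [-0.5, -0.1, -2.4]
gripper_width: 0.015
clock: 10.0
ee_pos: [0.4732, -0.1724, 0.2438]
tcp_rot: [3.135, -0.192, 0.005]
ft_force: [0.5, 0.1, -2.5]
gripper_width: 0.0151
```

```bash
python3 -m handwheel '[[0,0,-0.005,0,0,0],[0,0,0,0,0,0],[0.0018,0.0149,0,0,0,0],[0.0018,0.0149,0,0,0,0],[0.0018,0.0149,0,0,0,0]]'; python3 -m handwheel '[[0.0018,0.0149,0,0,0,0],[0.0018,0.0149,0,0,0,0],[0.0018,0.0149,0,0,0,0],[0.0018,0.0149,0,0,0,0],[0.0018,0.0149,0,0,0,0]]';  python3 -m handwheel '[[0.0018,0.0149,0,0,0,0],[0.0018,0.0149,0,0,0,0],[0.0018,0.0149,0,0,0,0],[0.0018,0.0149,0,0,0,0],[0,0,0,0,0,0]]'; python3 -m handwheel '[[0,0,0.08,0,0,0],[-0.0145,-0.12,0.08,0,0,0],[-0.0145,-0.12,0,0,0,0],[0,0,0,0,0,0],[0,0,0,0,0,0]]'
python3 - <<'E'
from h import *
for n in('top','side'):
    im,d=snap(n,n+'6.png'); print(n);pins(cloud(n,d),im)
im,d,T=wsnap('w6.png');print('w');pins(wcloud(d,T),im)
print(robot.read_state()['ee_pos'])
E
```

```text
clock: 10.62
ee_pos: [0.4746, -0.1534, 0.24]
tcp_rot: [-3.136, 0.191, 0.0]
ft_force: [-0.1, -0.8, -2.2]
gripper_width: 0.0152
clock: 11.25
ee_pos: [0.4783, -0.1239, 0.2402]
tcp_rot: [3.136, -0.191, 0.0]
ft_force: [-0.6, -0.2, -2.1]
gripper_width: 0.015
clock: 11.88
ee_pos: [0.4812, -0.0999, 0.2402]
tcp_rot: [-3.136, 0.19, -0.0]
ft_force: [-0.6, 0.1, -2.2]
gripper_width: 0.0149
clock: 12.5
ee_pos: [0.469, -0.1963, 0.3036]
tcp_rot: [-3.135, 0.193, 0.002]
ft_force: [0.3, -0.7, -2.4]
gripper_width: 0.0153
top
pin jig xy [ -7.3 -52.7] size [ 7. 98.] ang -0.2 topz [np.float64(0.0262), np.float64(0.027), np.float64(0.026)]
pin jig xy [ 1.6 -1. ] size [ 7. 98.] ang -0.2 topz [np.float64(0.0288), np.float64(0.027), np.float64(0.0268)]
pin jig xy [-6.6 51.1] size [  7. 100.] ang -0.5 topz [np.float64(0.0277), np.float64(0.0268), np.float64(0.0268)]
side
pin jig xy [-37.5 -56.5] size [42. 10.] ang 0.4 topz [np.float64(0.0217), np.float64(0.0218), np.float64(0.0217)]
pin jig xy [-5.2 -4.7] size [95. 10.] ang 0.8 topz [np.float64(0.0215), np.float64(0.022), np.float64(0.022)]
pin jig xy [-7.8 46.4] size [10. 99.] ang -0.9 topz [np.float64(0.0217), np.float64(0.0219), np.float64(0.0217)]
w
pin jig xy [-3.9 49.7] size [106.  10.] ang 0.1 topz [np.float64(0.0234), np.float64(0.0236), np.float64(0.0236)]
pin jig xy [ -4.5 -53.4] size [107.  11.] ang 0.1 topz [np.float64(0.0235), np.float64(0.0235), np.float64(0.0235)]
pin jig xy [ 1.  -1.9] size [103.  10.] ang 0.1 topz [np.float64(0.0235), np.float64(0.0236), np.float64(0.0234)]
[ 0.46926744 -0.19540936  0.30345025]
```

All three views agree: the pins are flat in the grooves at -52, 0 and +52 mm. I park the rake on the open bench between the jig and the hammer.

```bash
python3 -m handwheel '[[-0.01,-0.136,0,0,0,0],[0,0,-0.1,0,0,0],[0,0,-0.08,0,0,0],[0,0,-0.02,0,0,0],[0,0,-0.01,0,0,0]]'; python3 -m handwheel '[[0,0,0,0,0,0],[0,0,0,0,0,0]]'
```

```text
clock: 13.28
ee_pos: [0.4658, -0.2502, 0.22]
tcp_rot: [-3.136, 0.189, 0.0]
ft_force: [0.1, -1.2, -2.3]
gripper_width: 0.0152
clock: 13.52
ee_pos: [0.4662, -0.251, 0.2215]
tcp_rot: [3.135, -0.191, 0.004]
ft_force: [0.5, -0.5, -2.6]
gripper_width: 0.0145
```

```bash
python3 -m handwheel '[[0,0,-0.005,0,0,0],[0,0,-0.005,0,0,0],[0,0,0,0,0,0],[0,0,0,0,0,0]]'; python3 -m handwheel '[[0,0,-0.002,0,0,0],[0,0,0,0,0,0]]'
```

```text
clock: 14.02
ee_pos: [0.4658, -0.251, 0.2177]
tcp_rot: [3.135, -0.191, 0.002]
ft_force: [-3.6, 2.0, 7.0]
gripper_width: 0.015
clock: 14.28
ee_pos: [0.4659, -0.2511, 0.2177]
tcp_rot: [3.135, -0.191, 0.001]
ft_force: [-5.5, 3.0, 12.6]
gripper_width: 0.0151
```

```bash
python3 -m handwheel '[[0,0,0.003,0,0,0],[0,0,0,0,0,0]]'; python3 -m handwheel '[[0,0,0,0,0,0],[0,0,0,0,0,0],[0,0,0,0,0,0],[0,0,0,0,0,0]]' 1; python3 -m handwheel '[[0,0,0.12,0,0,0],[0,0,0.15,0,0,0],[0,0,0.15,0,0,0],[0,0,0,0,0,0],[0,0,0,0,0,0]]' 0
python3 - <<'E'
from h import *
im,d,T=wsnap('w7.png'); P=wcloud(d,T); t=P[(P[...,2]>.07)&(P[...,2]<.085)&(abs(P[...,0]-.465)<.06)&(abs(P[...,1]+.25)<.03)]
print('rake top',len(t),np.median(t[:,2]),cv2.minAreaRect((t[:,:2]*1000).astype(np.float32)))
ims,ds=snap('side','s7.png'); Ps=cloud('side',ds); imt,dt=snap('top','t7.png'); Pt=cloud('top',dt)
for n,Q,i in(('side',Ps,ims),('top',Pt,imt),('w',P,im)):
    q=Q[...,:2]*1000-J0; jx=q@[np.cos(ja),np.sin(ja)]; jy=q@[-np.sin(ja),np.cos(ja)]
    V=i.max(2); m=(jx>105)&(jx<210)&(abs(jy)<15)&(Q[...,2]>.05)&(Q[...,2]<.2)&(V<70)
    print(n,m.sum()); 
    if m.sum(): 
        z=Q[m][:,2]*1000
        for a in range(50,140,15):
            k=(z>a)&(z<a+15)
            if k.sum(): print(a,k.sum(),'jx',jx[m][k].mean().round(1),jx[m][k].min().round(1),jx[m][k].max().round(1),'jy',jy[m][k].mean().round(1),'z',z[k].mean().round(1))
print(robot.read_state()['ee_pos'],robot.read_state()['tcp_rot'])
E
```

```text
clock: 14.52
ee_pos: [0.4658, -0.251, 0.2177]
tcp_rot: [3.135, -0.191, 0.002]
ft_force: [-2.5, 1.5, 7.3]
gripper_width: 0.015
clock: 15.02
ee_pos: [0.4654, -0.2508, 0.2163]
tcp_rot: [-3.136, 0.191, 0.0]
ft_force: [-0.0, -0.7, -0.1]
gripper_width: 0.0846
clock: 15.65
ee_pos: [0.4653, -0.2507, 0.3844]
tcp_rot: [3.136, -0.191, 0.0]
ft_force: [0.4, -0.5, -0.1]
gripper_width: 0.0005
rake top 1473 0.07647239557833624 ((465.2289733886719, -251.063232421875), (15.323287963867188, 78.95509338378906), 83.38548278808594)
side 42
80 1 jx 133.9 133.9 133.9 jy -10.4 z 93.8
95 30 jx 129.6 125.6 134.4 jy -6.6 z 103.9
110 11 jx 131.1 129.6 133.3 jy -3.7 z 115.7
top 51
65 3 jx 121.2 118.6 123.7 jy 0.1 z 75.6
80 12 jx 121.4 117.2 124.9 jy -0.5 z 87.7
95 11 jx 125.0 122.0 128.5 jy -0.2 z 102.8
110 12 jx 133.4 127.6 144.7 jy -0.2 z 118.8
125 13 jx 137.0 131.6 142.8 jy -0.8 z 129.6
w 934
50 1 jx 127.0 127.0 127.0 jy -10.4 z 59.5
65 84 jx 123.2 117.0 132.0 jy -7.1 z 75.8
80 191 jx 126.0 118.1 137.2 jy -6.2 z 87.6
95 216 jx 131.6 124.1 142.7 jy -6.4 z 102.8
110 242 jx 137.2 129.0 150.4 jy -6.3 z 117.9
125 200 jx 142.3 134.7 150.6 jy -3.0 z 127.5
[ 0.46477492 -0.25036212  0.38215459] [-3.13381728  0.19105793  0.00580197]
```

View pics/s7.png

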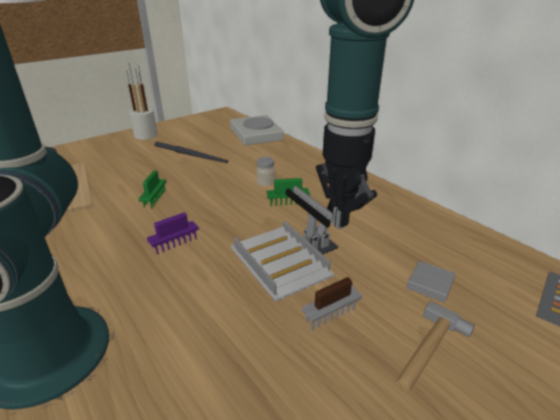

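The side view shows three pins parallel in their grooves at about (282,255), the rake standing upright at (332,303), and the hammer, block and jar where they were. Next I bring the shut fingers to just in front of the handle, still high, and check the gap.

```bash
python3 -m handwheel '[[0.086,0.11,0.02,0,0,0],[0.086,0.11,0,0,0,0],[0.086,0.11,0,0,0,0],[0.085,0.11,0,0,0,0],[0,0,0,0,0,0]]'; python3 -m handwheel '[[0,0,0,0,0,0],[0,0,0,0,0,0]]'
python3 - <<'E'
from h import *
f=np.load('pics/w6.npz');im=cv2.imread('pics/w6.png')[...,::-1]
f2=np.load('pics/w1.npz');g=np.load('pics/w7.npz')
for n,Q in(('w6',wcloud(f['d'],f['T'])),('w1',wcloud(f2['d'],f2['T'])),('w7',wcloud(g['d'],g['T']))):
    q=Q[...,:2]*1000-J0; jx=q@[np.cos(ja),np.sin(ja)]; jy=q@[-np.sin(ja),np.cos(ja)];z=Q[...,2]*1000
    for a in(50,70,90,110,125):
        m=(z>a)&(z<a+15)&(abs(jy)<25)&(jx>40)&(jx<170); h=np.histogram(jx[m],bins=range(50,165,8))[0]; print(n,a,h)
im,d,T=wsnap('w8.png');s=robot.read_state();print(s['ee_pos'],s['tcp_rot'])
q=np.array(s['ee_pos'])[:2]*1000-J0;print('tip jig',q@[np.cos(ja),np.sin(ja)],q@[-np.sin(ja),np.cos(ja)],s['ee_pos'][2]-.173)
E
```

```text
clock: 16.42
ee_pos: [0.604, -0.0717, 0.3901]
tcp_rot: [-3.135, 0.184, 0.005]
ft_force: [-1.2, -0.5, -0.8]
gripper_width: -0.0
clock: 16.68
ee_pos: [0.6019, -0.0758, 0.3916]
tcp_rot: [3.135, -0.193, -0.003]
ft_force: [0.2, 0.5, 0.4]
gripper_width: 0.0
w6 50 [  0   0   0 137  93   0   0 196 175  85   0   0   0   0]
w6 70 [  0   0   0 107  70   0   0   0 159 133  24   0   0   0]
w6 90 [  0   0   0 103  64   0   0   0   2 290 166  21   0   0]
w6 110 [  0   0   0  59 117   0   0   0   0  13 371 184   8   0]
w6 125 [  0 344 683   0 765 488   0   0   0   0 105 252  37   0]
w1 50 [ 0  0  0  0 24 10  0  7 58 19  0  0  0  0]
w1 70 [  0   0   0   0   0   0   0   0 111  31   0   0   0   0]
w1 90 [ 0  0  0 93  1  0  0  0  2 74  0  0  0  0]
w1 110 [  0  57   0  94 111   0   0   0   0   0   0   0   0   0]
w1 125 [  0 511 550   8 724 358   0   0   0   0   0   0   0   0]
w7 50 [ 0  0  0 62 24  0  0 98 84 48  0  0  0  0]
w7 70 [ 0  0  0 55 29  0  0  0 76 70 20  0  0  0]
w7 90 [  0   0   0  46  27   0   0   0   0 128  79  18   0   0]
w7 110 [  0   0   0  22  35   0   0   0   0   5 150  88  28   0]
w7 125 [  0 170 357   0 358 240   0   0   0   0  44 123  56   0]
[ 0.60189082 -0.07589444  0.39192826] [ 3.13548468e+00 -1.93766517e-01 -1.82876587e-03]
tip jig 115.38773932391477 -1.341841609704888 0.21892826425570316
```

View pics/w8.png

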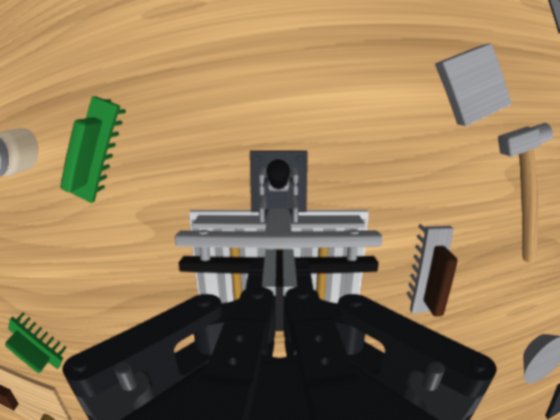

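The wrist view is centred on the clamp, with the handle at (278,172) and the bars at rows 240 and 265. The gap between bar and handle is about 30 mm, and the 22 mm fingers fit. I go down slowly.

```bash
python3 -m handwheel '[[0,0,-0.06,0,0,0],[0,0,-0.06,0,0,0],[0,0,-0.05,0,0,0],[0,0,-0.04,0,0,0],[0,0,-0.03,0,0,0]]'; python3 -m handwheel '[[0,0,-0.02,0,0,0],[0,0,0,0,0,0],[0,0,0,0,0,0]]'
```

```text
clock: 17.35
ee_pos: [0.6025, -0.0751, 0.2956]
tcp_rot: [-3.136, 0.192, 0.001]
ft_force: [0.2, 0.4, -0.4]
gripper_width: 0.0
clock: 17.73
ee_pos: [0.603, -0.0748, 0.2892]
tcp_rot: [3.136, -0.191, 0.002]
ft_force: [-0.4, 0.0, 0.7]
gripper_width: -0.0002
```

```bash
python3 -m handwheel '[[0.016,-0.002,-0.002,0,0,0],[0,0,0,0,0,0],[0.0275,-0.0033,-0.0088,0,0,0],[0,0,0,0,0,0]]'; python3 -m handwheel '[[0.026,-0.0031,-0.013,0,0,0],[0.0236,-0.0029,-0.0165,0,0,0],[0,0,0,0,0,0]]'
```

```text
clock: 18.23
ee_pos: [0.6198, -0.0768, 0.2844]
tcp_rot: [-3.136, 0.191, 0.004]
ft_force: [-6.3, 0.9, 5.5]
gripper_width: -0.0001
clock: 18.6
ee_pos: [0.64, -0.0793, 0.2722]
tcp_rot: [-3.136, 0.191, 0.002]
ft_force: [-3.4, 0.7, 1.5]
gripper_width: 0.0001
```

Contact with the handle, and the force is falling as it nears over-centre. I continue the arc.

```bash
python3 -m handwheel '[[0.021,-0.0026,-0.02,0,0,0],[0.0176,-0.0021,-0.023,0,0,0],[0.014,-0.0017,-0.0255,0,0,0],[0.01,-0.0012,-0.027,0,0,0],[0,0,0,0,0,0]]'; python3 -m handwheel '[[0.0045,-0.0005,-0.018,0,0,0],[0,0,0,0,0,0],[0,0,-0.006,0,0,0],[0,0,0,0,0,0]]'
```

```text
clock: 19.23
ee_pos: [0.6646, -0.0823, 0.2324]
tcp_rot: [-3.136, 0.191, 0.004]
ft_force: [-0.2, 0.1, -0.8]
gripper_width: 0.0002
clock: 19.73
ee_pos: [0.6671, -0.0826, 0.2271]
tcp_rot: [3.136, -0.191, 0.002]
ft_force: [-4.0, 0.8, 10.5]
gripper_width: 0.0001
```

```bash
python3 - <<'E'
from h import *
im,d=snap('side','s9.png'); print('side');P=cloud('side',d);pins(P,im)
cv2.imwrite('pics/s9c.png',cv2.resize(im[150:340,200:400][...,::-1],(600,570),interpolation=cv2.INTER_CUBIC))
E
```

```text
side
pin jig xy [-31.2 -56.6] size [12. 56.] ang -4.1 topz [np.float64(0.0226), np.float64(0.0225), np.float64(0.0235)]
pin jig xy [-28.3  -3.6] size [14. 47.] ang -6.1 topz [np.float64(0.0216), np.float64(0.0224), np.float64(0.0261)]
pin jig xy [-31.1  47.5] size [11. 53.] ang -5.2 topz [np.float64(0.0216), np.float64(0.0219), np.float64(0.0231)]
```

View pics/s9c.png

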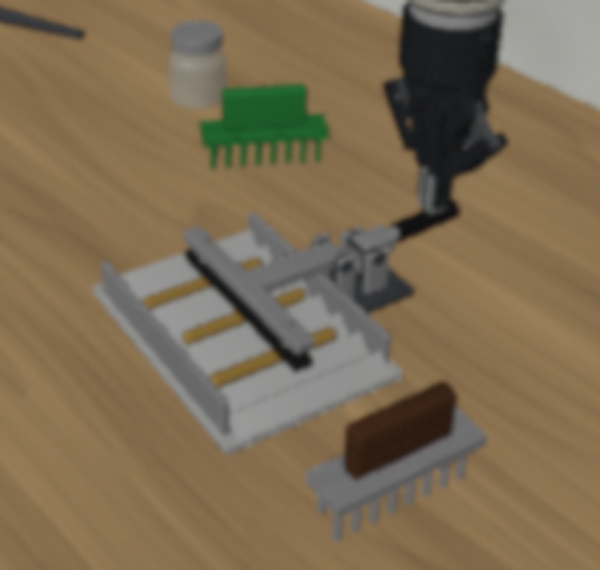

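The bar lies across all three pins and the handle is nearly level under the fingertips at (435,210). I give it one small extra press, then withdraw and do the final check.

```bash
python3 -m handwheel '[[0,0,-0.004,0,0,0],[0,0,0,0,0,0]]'; python3 -m handwheel '[[0,0,0.05,0,0,0],[0,0,0.15,0,0,0],[-0.1,0,0.1,0,0,0],[-0.1,0,0,0,0,0],[0,0,0,0,0,0]]';python3 -m handwheel '[[0,0,0,0,0,0],[0,0,0,0,0,0]]'
python3 - <<'E'
from h import *
im,d,T=wsnap('w10.png');P=wcloud(d,T);pins(P,im)
def handle(Q,i):
    q=Q[...,:2]*1000-J0; jx=q@[np.cos(ja),np.sin(ja)]; jy=q@[-np.sin(ja),np.cos(ja)];z=Q[...,2]*1000
    m=(jx>140)&(jx<215)&(abs(jy)<10)&(z>30)&(z<110)
    print('handle n',m.sum(),[(a,np.percentile(z[m&(jx>a)&(jx<a+12)],90).round(1)) for a in(150,165,180,192) if (m&(jx>a)&(jx<a+12)).any()])
    b=(abs(jx-4)<15)&(abs(jy)<85)&(z>28)&(z<75);print('bar n',b.sum(),jx[b].mean() if b.any() else 0,np.percentile(z[b],[10,90]) if b.any() else 0)
handle(P,im)
t=P[(P[...,2]>.07)&(P[...,2]<.085)&(abs(P[...,0]-.465)<.06)&(abs(P[...,1]+.25)<.03)];print('rake',len(t),cv2.minAreaRect((t[:,:2]*1000).astype(np.float32)))
im,d=snap('top','t10.png');P=cloud('top',d);pins(P,im);handle(P,im)
a=cv2.imread('pics/top0.png').astype(int);df=np.abs(a-im[...,::-1]).max(2)
for n,(u,v) in dict(jar=(185,152),block=(380,155),hammer=(410,205)).items(): print(n,'diff px',(df[v-25:v+25,u-18:u+18]>40).sum())
print(robot.read_state()['clock'])
E
```

```text
clock: 20.02
ee_pos: [0.6672, -0.0826, 0.2268]
tcp_rot: [3.136, -0.191, 0.003]
ft_force: [-7.4, 0.6, 17.7]
gripper_width: 0.0001
clock: 20.65
ee_pos: [0.5844, -0.0824, 0.3436]
tcp_rot: [3.136, -0.192, -0.0]
ft_force: [-0.0, -1.0, -0.2]
gripper_width: -0.0002
clock: 20.9
ee_pos: [0.5876, -0.0826, 0.3428]
tcp_rot: [-3.136, 0.191, -0.001]
ft_force: [0.4, -0.1, 0.4]
gripper_width: -0.0004
pin jig xy [ 26.8 -52.3] size [46. 11.] ang 1.1 topz [np.float64(0.0243), np.float64(0.0234), np.float64(0.023)]
pin jig xy [28.2 50.9] size [44. 11.] ang 2.4 topz [np.float64(0.0259), np.float64(0.0236), np.float64(0.0231)]
handle n 1756 [(150, np.float64(52.8)), (165, np.float64(53.9)), (180, np.float64(55.1)), (192, np.float64(55.8))]
bar n 1683 7.552510532534741 [31.27743278 51.96452144]
rake 976 ((465.5262451171875, -250.07676696777344), (17.013721466064453, 80.40081787109375), 83.79427337646484)
handle n 0 []
bar n 48 2.404485046194993 [46.79172565 56.68675814]
jar diff px 0
block diff px 0
hammer diff px 0
21.0
```

View pics/w10.png

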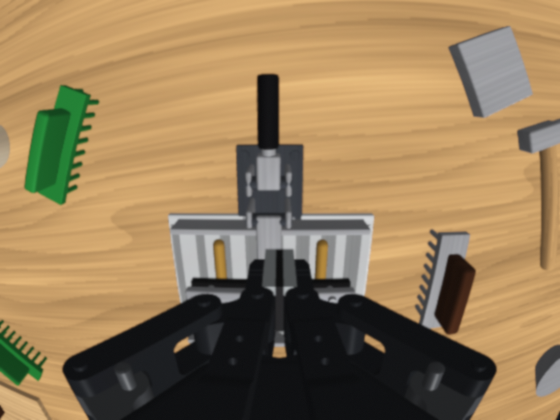

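The handle stays level (slope about 0.07 rad, so about 1.15 rad on the joint), the bar lies across the grooves, and the rake stands clear at about (450,285). Handing in.

```bash
python3 -c "
from workcell import robot
print(robot.job_done(), robot.read_state()['clock'])"
```

```text
the job is handed in; nothing more can be done
the job is handed in; nothing more can be done
```

I combed the two skewed pins into grooves with the rake, one stroke from each side. The middle pin was already settled in its groove. I then stood the rake on the bench and pushed the clamp handle over centre onto its stop with the closed fingers. The job was handed in just after 21 s on the robot's clock, with no verdict reported.

**What the last checks showed:**
- **Pins:** before clamping, all three lay at about -52, 0 and +52 mm across, within 1° of the grooves in the top and wrist views. Their tops measured about 23 mm and their centres were within 9 mm along.
- **Clamp:** after I let go, the handle stayed down at about 1.15 rad, and the bar lay across the grooves at about x = 4 mm.
- **Rake:** it stands upright, about 190 mm from the jig's origin.
- **Bystanders:** the jar, hammer and steel block showed no change in the top picture.

**Checks that failed or disagreed:**
- The bar's force on each pin could not be measured, only seen as the bar lying across all three.
- With the bar down and the gripper in view, the pins were partly hidden. The final wrist view showed only the visible ends of the two outer pins, with tops of 23–26 mm and angles of 1–2.4°. The final top view found no pins or handle at all. A side view just after clamping still showed the visible ends of all three.
- The side and top cameras read heights and sideways positions a few millimetres differently from the wrist camera.

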